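# Snap the gas nozzle onto the welding torch and hold it against its seal

## Task

Take the shiny nickel-plated gas nozzle from the parts tray and push it, wide end down, over the brass diffuser of the upright welding torch: press through the click when the force drops, and keep pressing until the white spring seal ring below it is squeezed fully down. Finish while still holding the nozzle pressed fully home for the leak check, without letting go or easing off, and leave the copper and black nozzles and the other things on the table where they are.

Things in the scene. Friction and masses are not known exactly. Their poses are not given: they have to be found in the camera images.
- nozzle: Shiny nickel-plated gas nozzle with four dark knurl rings, a tube open at both ends, 75 mm tall, about 90 g, standing wide end down in the blue tray. Origin: centre of its wide lower end; z: its axis, up to the narrow end. Outside 30 mm across (12-sided, near round) up to 53 mm height, grip here; above it tapers to 23 mm. Its turn about its axis does not matter.
- nozzle_top (a point): Centre of the nozzle's narrow mouth, 75 mm above its lower end. Inside, heights from the lower end: a lip of 21 mm diameter at 0 to 5 mm (narrowest at 2.5 mm), a 26 mm wide groove up to 32 mm, 22 mm wide up to 55 mm, then at least 17 mm wide to the mouth.
- copper_nozzle: Spare copper-coloured nozzle of the same outer shape (30 mm diameter, 75 mm tall), standing in the tray; leave alone. Origin: centre of its lower end.
- black_nozzle: Spare black nozzle of the same outer shape, standing in the tray; leave alone. Origin: centre of its lower end.
- tray: Blue open parts tray, fixed, 130 x 320 mm, walls 4 mm thick and 14 mm high, floor 4 mm thick; the three nozzles stand in a row along its long (y) axis about 100 mm apart, in any order. Origin: centre of its underside.
- torch: Welding torch fixed in a clamp on the table, pointing straight up. Origin: on the torch's axis at table level; z up. Clamp: base plate 100 x 120 mm, two aluminium jaws up to 80 mm height. The black neck and handle (36 mm thick) run out level along its +x to 220 mm from the axis, at most 55 mm high.
- torch_tip (a point): Top of the copper contact tip, on the torch's axis, 172 mm above the table. Below it, heights above the table: the tip is 8 mm thick down to 140 mm; a brass cone widens from 12 mm to 18 mm diameter at 130 mm; the brass diffuser (the stud) is 18 mm in diameter down to 98 mm; the brass collar (33 mm) lies below.
- balls (a point): Point on the torch's axis at 112.5 mm height, level with four sprung steel balls (8 mm) that stick out of the diffuser to 25.4 mm across. As the nozzle's lip is pushed over them the push rises to about 6 to 12 N (nozzle's lower end 115 to 111 mm above the table); at about 110 mm it drops suddenly, even drawing the nozzle down (the click), and the seal ring then pushes back.
- seat (a point): Point on the torch's axis, 103 mm above the table, where the nozzle's origin lies when it is fully home; z up.
- seal (a joint): How far the white spring seal ring (30 mm outside diameter, around the foot of the diffuser) is squeezed down, in m: 0 at rest (its top at 108 mm height), 0.005 fully down on its stop. Spring about 1 N to start and 8.5 N fully down, after that it is rigid; a nozzle that has clicked but is not pressed leaves it about half way (0.0015 to 0.003).
- spray_can: Blue-labelled spray can, 60 mm diameter, 170 mm tall, standing at the far side; leave alone. Origin: centre of its underside.
- wire_brush: Flat hand brush with a wooden handle lying on the right, nearer the robot than the torch; leave alone. Origin: on its underside.
- wrench: Steel wrench lying on the right; leave alone. Origin: on its underside.
- coupon: Welded steel T-shaped test piece, 100 x 60 mm, 56 mm high, on the left; leave alone. Origin: centre of its underside.
- gas_cup_jar: Yellow round tub, 72 mm diameter, 62 mm high, on the left; leave alone. Origin: centre of its underside.

How it is judged:
By the outcome, as a careful person would: the job done as asked, in the order asked, and still so for the second after the job is handed in, while the arm keeps its last pose, push and grip.
It also fails if it takes over 54 s, if anything falls off the work surface, if the arm or the gripper's body presses on something with over 40 N, if the wrist force passes 120 N, or if a joint passes its speed limit or range.

## Robot

A 7-joint arm with a two-finger parallel gripper is mounted at the origin on the work surface. World frame = base frame: x ahead of the robot, y to its left, z up, the work surface at z = 0. Lengths are in m, angles in rad, forces in N, time in s.
With the tool pointing down it reaches from about 0.4 to 0.9 m from the base axis. Payload 5.5 kg.
Tool frame: the origin (TCP) lies between the finger pads; the fingertips stand 19 mm ahead of it and the grasp point (between the pads) is the TCP; z points along the fingers, x is the direction in which the jaws open and shut, and the axes are right-handed (so a half turn about z gives the same grasp; the last joint's range is limited). The gripper opens to 92 mm and grips with 3 to 60 N. Pads are 19 mm wide; open, the fingers measure 130 mm over their backs; the gripper's body (75 mm by 190 mm) begins 47 mm behind the grasp point.
Start: joints at [1.478, 0.501, -0.427, 1.55, 0.221, 1.138, -0.21], TCP at [0.226, -0.609, 0.246] pointing down, gripper open.
Joint ranges: [-2.88, 2.88], [-0.31, 2.03], [-1.54, 1.56], [0.2, 2.42], [-1.41, 4.55], [0.19, 2.02], [-2.57, 2.57]. Speed limits (rad/s): [2.57, 2.57, 3.14, 3.14, 3.14, 3.14, 3.14].

## Interface

Orientations are given as a rotation vector (axis times angle).
In Python, from workcell import env gives the robot as it stands.
- The arm moves only by the tool apply_moves, never from a script. Its argument "moves" is a list of rows, each a list of 7 numbers: the turn, a rotation vector about the tool's x, y, z in degrees, then the shift along the tool's x, y, z in m, then the closure, from 0 (fully open) to 1 (shut). In form: [[ax, ay, az, dx, dy, dz, grip], ...]. A call has 1 to 10 rows; each row shifts and turns the pose as measured when the row begins, along the tool's axes as they then stand; what a row does not reach is not made up. A row lasts 1/8 s, in which the tool goes at most 62.5 mm and 10.7 degrees, less where a joint would pass 70% of its speed; a pose out of reach is approached as far as the arm can. A call is refused whole if a number of a shift passes 0.0625 or a number of a turn 10.7, either way. A call with a gripper value outside its range is refused whole. The fingers move at their own pace and stop on an object; "grip_force" is the grip in N (left out, the last holds). Time passes only in rows, so rows that do not move let the fingers close. It gives the time, the measured TCP pose, the force and the opening at its end, in the units of the state.
- env.state(): the state, without advancing time (a new reading comes with each control period).
- env.read_camera(name): name is "side" or "top" or "wrist"; returns the picture (384x512x3 uint8, blue, green, red); there is no depth.
- env.get_calibration(name): a dict with "K" (3x3 intrinsics, pixels), "k1" (the pictures are not rectified: a ray, as slopes to the right and down, at radius r is drawn at 1 + k1 r^2 times it, then the intrinsics apply), "world_to_cam" (4x4, takes a point from world to camera coordinates). Camera axes: x right, y down, z forward; pixel columns grow to the right and rows downward; lengths in m; the calibration is good to about 2 mm. A picture is of the moment at which its call begins: read the wrist's pose just before it. get_calibration takes no time and is no camera call; for the wrist camera it gives the pose at the moment of the call.
- env.sign_off(): hands the job in, once; it reports no verdict.
The state is a dict: "time_s": time; "qpos": joint angles; "qvel": joint speeds; "effort": joint torques, N m; "ee_pos": TCP position; "tool_rot": TCP orientation; "wrist_force": force on the tool from outside, world axes, zero at the start; "wrist_torque": the same for the moment, N m; "grip_width": opening from 0.0 (shut) to 1.0 (fully open).
Only numpy, scipy, OpenCV 4.12 (cv2) and the standard library are available. Lean on these libraries where they do the work, as an engineer would, in place of code of your own. Each camera call takes 0.05 s, during which the arm holds its last target. There are 200 camera calls.

## Working session

There is one attempt and no reset: what is moved stays moved. The work goes in short steps, Python scripts to look and compute and a tool call to move; the robot and the scene stay as the last step left them, time stands still between calls to the robot, and variables do not carry over. Pictures are saved under pics/ and viewed, about 8 in all and at most 12, crops included, and the job is handed in when it is done.

Besides the shell and the picture viewer there is one more tool, called after "Request:" by a JSON object that holds its "method" and its "body". apply_moves: Moves the arm, as the interface text tells. Its arguments: {"type":"object","properties":{"moves":{"type":"array","items":{"type":"array","items":{"type":"number"}}},"grip_force":{"type":"number"}},"required":["moves"]}

```bash
mkdir -p pics; cat > h.py <<'E'
import numpy as np, cv2
from scipy.spatial.transform import Rotation as R
from workcell import env
def cal(n):
    c=env.get_calibration(n); return np.array(c["K"]),c["k1"],np.array(c["world_to_cam"])
def ray(c,u,v):
    K,k1,T=c
    d=np.array([(u-K[0,2])/K[0,0],(v-K[1,2])/K[1,1]]); s=d.copy()
    for _ in range(20): s=d/(1+k1*(s@s))
    Rm=T[:3,:3]; o=-Rm.T@T[:3,3]; w=Rm.T@np.array([s[0],s[1],1]); return o,w/np.linalg.norm(w)
def onz(c,u,v,z):
    o,w=ray(c,u,v); return o+w*(z-o[2])/w[2]
def proj(c,p):
    K,k1,T=c; q=T[:3,:3]@np.array(p)+T[:3,3]; s=q[:2]/q[2]; s=s*(1+k1*(s@s)); return np.array([K[0,0]*s[0]+K[0,2],K[1,1]*s[1]+K[1,2]])
E
python3 - <<'E'
from h import *
ims=[]
for n in("side","top"):
    im=env.read_camera(n); cv2.imwrite(f"pics/{n}0.png",im); 
    c=cal(n); print(n,c[0].round(1).tolist(),c[1],(-c[2][:3,:3].T@c[2][:3,3]).round(3))
    ims.append(im)
cv2.imwrite("pics/both0.png",np.vstack(ims)[:, :])
for n,im in zip(("side","top"),ims): cv2.imwrite(f"pics/{n}0b.png",cv2.resize(im,(800,600),interpolation=cv2.INTER_CUBIC))
s=env.state();print({k:np.round(v,3).tolist() for k,v in s.items()})
E
```

```text
side [[348.9, 0.0, 253.7], [0.0, 348.9, 188.3], [0.0, 0.0, 1.0]] 0.011779983138705975 [0.333 0.853 0.67 ]
top [[473.6, 0.0, 254.5], [0.0, 473.6, 197.5], [0.0, 0.0, 1.0]] -0.04317967535157826 [0.438 0.011 1.852]
{'time_s': 0.1, 'qpos': [1.478, 0.502, -0.427, 1.551, 0.221, 1.138, -0.21], 'qvel': [0.001, -0.004, -0.001, -0.003, 0.001, 0.0, -0.001], 'effort': [-0.011, -56.788, -5.838, -27.992, -0.069, 0.024, 0.0], 'ee_pos': [0.226, -0.609, 0.245], 'tool_rot': [-2.579, 1.793, 0.002], 'wrist_force': [-0.276, -1.602, -0.702], 'wrist_torque': [0.035, -0.059, 0.057], 'grip_width': 1.003}
```

View pics/side0b.png

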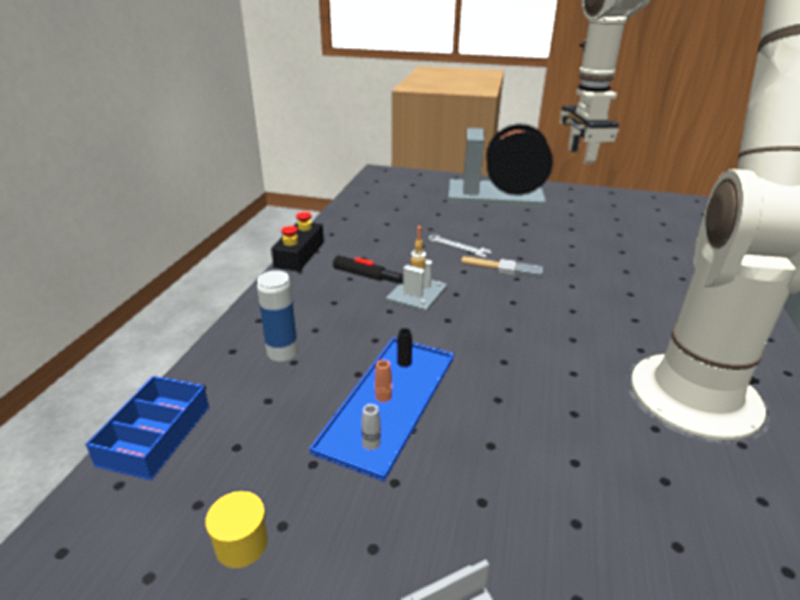

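View pics/top0b.png

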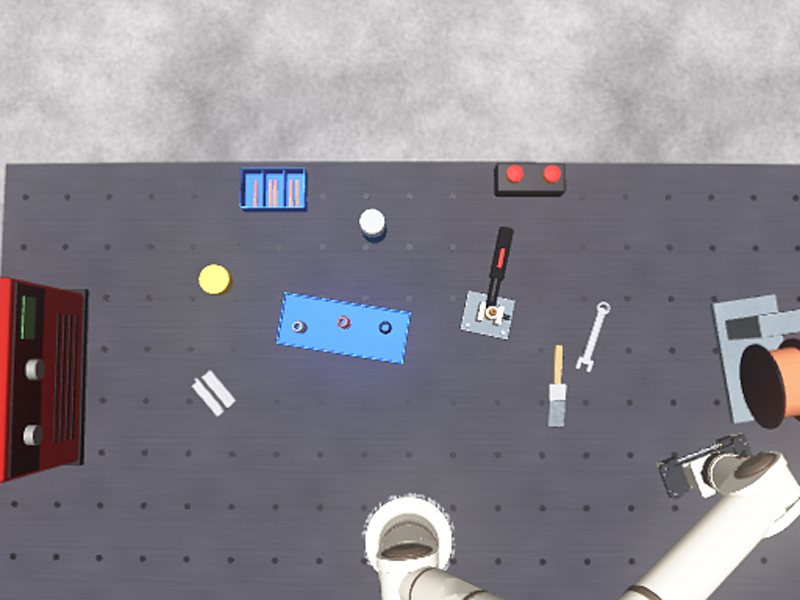

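The side view shows the nickel nozzle at (371,425), copper at (384,380), black at (404,347) and the torch tip at (419,228). In the top view the nickel mouth is at (298,327) and the torch at (493,312), both in 800x600 pixels. Next I take enlarged crops to get subpixel positions.

```bash
python3 - <<'E'
from h import *
t=cv2.imread("pics/top0.png"); s=cv2.imread("pics/side0.png")
def crop(im,u,v,w=25,f=16): return cv2.resize(im[v-18:v+18,u-w+1:u+w],None,fx=8,fy=8,interpolation=cv2.INTER_NEAREST)
a=np.vstack([np.hstack([crop(t,192,209),crop(t,315,200)]),np.hstack([crop(s,237,272),crop(s,268,160)])])
cv2.imwrite("pics/crop.png",a)
ct=cal("top")
print("nozzle",onz(ct,298*.64,326*.64,.079),"tip",onz(ct,493*.64,312*.64,.172))
cs=cal("side"); print("side noz",onz(cs,371*.64,407*.64,.079),"tip",onz(cs,419*.64,227*.64,.172))
E
```

```text
nozzle [0.52319306 0.2663701  0.079     ] tip [ 0.55192233 -0.19063989  0.172     ]
side noz [0.52328526 0.26380348 0.079     ] tip [ 0.55498194 -0.19491351  0.172     ]
```

View pics/crop.png

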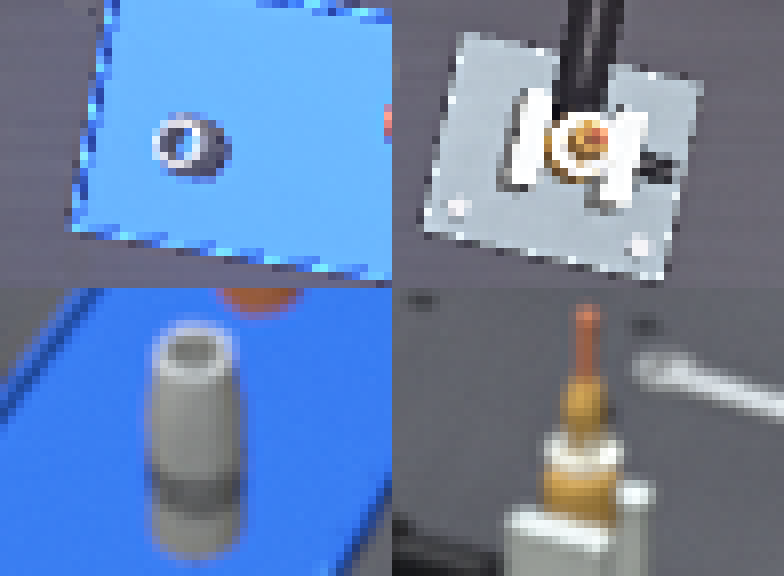

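Request:
{"method": "apply_moves", "body": {"moves": [[0,0,-5.5,-0.006,-0.0615,0,0],[0,0,-5.5,-0.006,-0.0615,0,0],[0,0,-5.5,-0.006,-0.0615,0,0],[0,0,-5.5,-0.006,-0.0615,0,0],[0,0,-5.5,-0.006,-0.0615,0,0],[0,0,-5.5,-0.006,-0.0615,0,0],[0,0,-5.5,-0.006,-0.0615,0,0],[0,0,-5.5,-0.006,-0.0615,0,0],[0,0,-5.5,-0.006,-0.0615,0,0],[0,0,-5.5,-0.006,-0.0615,0,0]]}}

```text
time_s: 1.35
ee_pos: [0.5999, -0.1469, 0.2385]
tool_rot: [-3.115, 0.378, 0.012]
wrist_force: [1.4, -0.1, -0.6]
grip_width: 0.999
```

```bash
python3 - <<'E'
from h import *
c=cal("wrist"); im=env.read_camera("wrist"); cv2.imwrite("pics/w1.png",im)
s=env.state(); print(s["ee_pos"],s["tool_rot"],(-c[2][:3,:3].T@c[2][:3,3]).round(4),c[2].round(4).tolist(),c[0].tolist(),c[1])
np.savez("w1.npz",K=c[0],k1=c[1],T=c[2])
print("exp tip",proj(c,[.5535,-.193,.172]),"seat",proj(c,[.5535,-.193,.108]),"tcp",proj(c,s["ee_pos"]))
E
```

```text
[ 0.60155843 -0.13426978  0.23934226] [-3.11083378  0.35129115  0.00979939] [ 0.6186 -0.0755  0.3777] [[0.9711, -0.2385, -0.0073, -0.616], [-0.2273, -0.9342, 0.2748, -0.0337], [-0.0724, -0.2652, -0.9615, 0.3879], [0.0, 0.0, 0.0, 1.0]] [[277.41362300344264, 0.0, 252.78722693357622], [0.0, 277.41362300344264, 183.88696285290132], [0.0, 0.0, 1.0]] -0.043352821923527636
exp tip [212.9718454  264.28649418] seat [221.62405526 231.20847975] tcp [249.97586974 222.24971871]
```

View pics/w1.png

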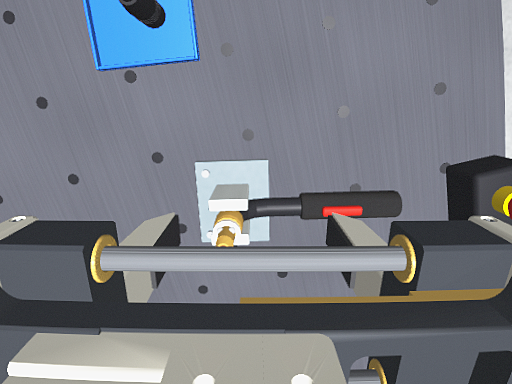

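The wrist view shows the torch at about (225,235), close to the predicted (222,231). I carry on to the nozzle and stop a little short of it.

Request:
{"method": "apply_moves", "body": {"moves": [[0,0,-5.5,-0.006,-0.06,0,0],[0,0,-5.5,-0.006,-0.06,0,0],[0,0,-5.5,-0.006,-0.06,0,0],[0,0,-5.5,-0.006,-0.06,0,0],[0,0,-5,-0.006,-0.05,0,0],[0,0,-3,-0.003,-0.02,0,0],[0,0,0,0,0,0,0],[0,0,0,0,0,0,0]]}}

```text
time_s: 2.4
ee_pos: [0.5707, 0.1663, 0.2397]
tool_rot: [-3.092, -0.487, 0.011]
wrist_force: [-0.3, -0.8, 0.4]
grip_width: 1.003
```

```bash
python3 - <<'E'
from h import *
c=cal("wrist"); im=env.read_camera("wrist"); cv2.imwrite("pics/w2.png",im)
s=env.state(); print(s["ee_pos"],s["tool_rot"],s["wrist_force"])
np.savez("w2.npz",K=c[0],k1=c[1],T=c[2])
for z in(.079,.004): print(z,proj(c,[.523,.265,z]))
E
```

```text
[0.57075702 0.16605392 0.23963436] [-3.09171497 -0.48658284  0.01147574] [ 0.54209517 -0.75952987 -0.24766427]
0.079 [239.12351395  71.26214306]
0.004 [242.23601197  78.7217746 ]
```

View pics/w2.png

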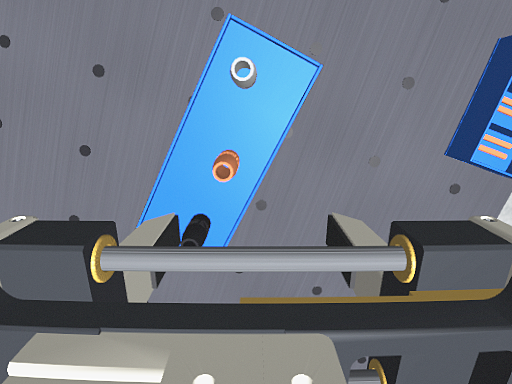

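The nickel nozzle's mouth ring is at about (243,70), as predicted (239,71), with copper at (225,168) and black at the bar. I refine it with a ring mask.

```bash
cat >> h.py <<'E'
def local(pt):
    s=env.state(); return R.from_rotvec(s["tool_rot"]).inv().apply(np.array(pt)-s["ee_pos"])
E
python3 - <<'E'
from h import *
im=cv2.imread("pics/w2.png"); z=np.load("w2.npz"); c=(z["K"],float(z["k1"]),z["T"])
hsv=cv2.cvtColor(im,cv2.COLOR_BGR2HSV)
blue=cv2.inRange(hsv,(100,120,60),(125,255,255)); 
roi=np.zeros_like(blue); roi[50:95,222:265]=255
m=cv2.bitwise_and(cv2.bitwise_not(blue),roi)
cn=max(cv2.findContours(m,cv2.RETR_EXTERNAL,cv2.CHAIN_APPROX_NONE)[0],key=cv2.contourArea)
print(cv2.boundingRect(cn),cv2.minEnclosingCircle(cn))
br=cv2.bitwise_and(cv2.inRange(hsv,(0,0,170),(180,90,255)),roi)
p=cv2.findNonZero(br); print("bright",cv2.boundingRect(p), cv2.fitEllipse(cv2.convexHull(p)))
(u,v),_,_=cv2.fitEllipse(cv2.convexHull(p))
for zz in(.079,): 
    q=onz(c,u,v,zz); print(q,local(q))
cv2.imwrite("pics/c2.png",cv2.resize(im[50:95,220:270],None,fx=12,fy=12,interpolation=cv2.INTER_NEAREST))
E
```

```text
(230, 57, 27, 32) ((242.5, 72.5), 16.140111923217773)
bright (231, 57, 26, 24) ((243.67982482910156, 70.03414154052734), (23.497173309326172, 28.529909133911133), 140.0860595703125)
[0.52706209 0.2675468  0.079     ] [-0.00953551 -0.10794277  0.16208294]
```

View pics/c2.png

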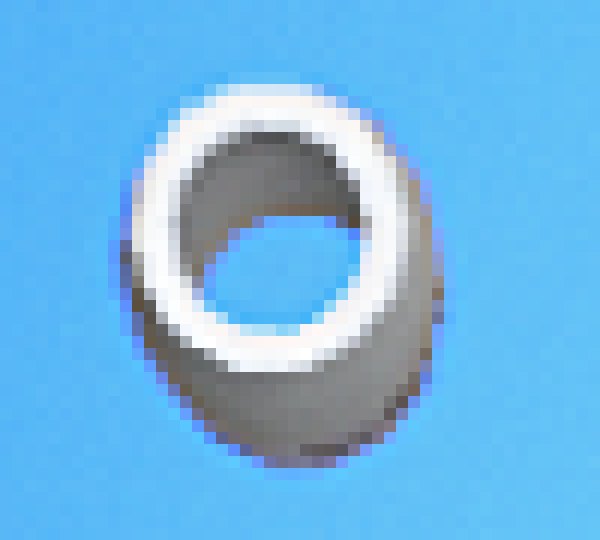

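```bash
python3 - <<'E'
from h import *
z=np.load("w2.npz"); c=(z["K"],float(z["k1"]),z["T"])
q=onz(c,242.1,68.6,.079); print(q,local(q))
ct=cal("top");cs=cal("side")
print(onz(ct,168+180/8-.5,191+144/8-.5,.079),onz(cs,213+192/8-.5,254+62/8-.5,.079))
print(onz(ct,291+(598-392)/8-.5,182+140/8-.5,.172),onz(cs,244+(588-392)/8-.5,142+(308-288)/8-.5,.172))
E
```

```text
[0.52511939 0.26836901 0.079     ] [-0.01113167 -0.10932178  0.16210923]
[0.52371016 0.26908758 0.079     ] [0.52468504 0.26689281 0.079     ]
[ 0.55435177 -0.19324903  0.172     ] [ 0.5577597  -0.20469519  0.172     ]
```

Request:
{"method": "apply_moves", "body": {"moves": [[0,0,0,-0.0055,-0.0545,0,0],[0,0,0,-0.0055,-0.0545,0,0],[0,0,0,0,0,0,0],[0,0,0,0,0,0,0]]}}

```text
time_s: 2.95
ee_pos: [0.5324, 0.2585, 0.2398]
tool_rot: [-3.1, -0.456, 0.011]
wrist_force: [-0.3, -1.0, -0.6]
grip_width: 0.999
```

```bash
python3 - <<'E'
from h import *
s=env.state(); print(s["ee_pos"],s["tool_rot"],s["wrist_force"]); print(local([.5247,.268,.038]))
r=R.from_rotvec(s["tool_rot"]); print(r.as_matrix()[:,2], (r.inv().apply(np.cross(r.as_matrix()[:,2],[0,0,-1]))*57.3))
E
```

```text
[0.53238354 0.25848249 0.2397668 ] [-3.10028164 -0.45558201  0.01097495] [-0.32304091 -1.00140485 -0.57949586]
[-0.00345662 -0.00952319  0.20188319]
[-0.00809276  0.00689354 -0.99994349] [-5.11704972e-01  3.30476318e-01 -1.78332825e-19]
```

Request:
{"method": "apply_moves", "body": {"moves": [[-0.5,0.3,0,-0.004,-0.011,0.03,0],[0,0,0,0,0,0.05,0],[0,0,0,0,0,0.05,0],[0,0,0,0,0,0.03,0],[0,0,0,0,0,0,0],[0,0,0,0,0,0,0]]}}

```text
time_s: 3.7
ee_pos: [0.5354, 0.2547, 0.0761]
tool_rot: [3.108, 0.419, 0.006]
wrist_force: [0.4, 0.6, 0.2]
grip_width: 0.999
```

```bash
cat > st.py <<'E'
import sys
from h import *
s=env.state(); print(s["time_s"],s["ee_pos"].round(4) if hasattr(s["ee_pos"],'round') else s["ee_pos"],"F",np.round(s["wrist_force"],1),"grip",s["grip_width"])
r=R.from_rotvec(s["tool_rot"]); M=r.as_matrix(); print("yaw",np.degrees(np.arctan2(M[1,0],M[0,0])),"tiltfix",(M.T@np.cross(M[:,2],[0,0,-1])*57.3).round(2))
if len(sys.argv)>3: print("local",local([float(a) for a in sys.argv[1:4]]).round(4))
E
python3 st.py .5247 .268 .038
```

```text
3.7 [0.5354 0.2547 0.0761] F [0.4 0.6 0.2] grip 0.9988281001162048
yaw 15.3700404918212 tiltfix [ 0.33 -0.19  0.  ]
local [-0.0069 -0.0158  0.038 ]
```

Request:
{"method": "apply_moves", "body": {"moves": [[0.3,-0.2,0,-0.007,-0.016,0,0],[0,0,0,0,0,0,0],[0,0,0,0,0,0,0]]}}

```text
time_s: 4.08
ee_pos: [0.5259, 0.2701, 0.0797]
tool_rot: [-3.112, -0.418, -0.008]
wrist_force: [-1.2, -0.4, 0.2]
grip_width: 1.0
```

```bash
python3 st.py .5247 .268 .038
```

```text
4.075 [0.5259 0.2701 0.0797] F [-1.2 -0.4  0.2] grip 1.0000770321910055
yaw 15.30979361904116 tiltfix [-0.04 -0.31  0.  ]
local [-0.002   0.0017  0.0417]
```

Request:
{"method": "apply_moves", "body": {"moves": [[0,-0.3,0,-0.002,0.002,0.03,0],[0,0,0,0,0,0.01,0],[0,0,0,0,0,0,0],[0,0,0,0,0,0,0]]}}

```text
time_s: 4.58
ee_pos: [0.5265, 0.2693, 0.0417]
tool_rot: [-3.112, -0.419, -0.007]
wrist_force: [0.6, 0.2, 0.1]
grip_width: 1.001
```

```bash
python3 st.py .5247 .268 .038
```

```text
4.575 [0.5265 0.2693 0.0417] F [0.6 0.2 0.1] grip 1.0010896719832152
yaw 15.354232544667031 tiltfix [-0.07 -0.28  0.  ]
local [-0.0021  0.0008  0.0037]
```

Request:
{"method": "apply_moves", "body": {"moves": [[0,-0.3,0,-0.003,0.0,0.004,0],[0,0,0,0,0,0,0],[0,0,0,0,0,0,0.7],[0,0,0,0,0,0,1],[0,0,0,0,0,0,1],[0,0,0,0,0,0,1],[0,0,0,0,0,0,1],[0,0,0,0,0,0,1]], "grip_force": 55}}

```text
time_s: 5.58
ee_pos: [0.5245, 0.2691, 0.0391]
tool_rot: [-3.112, -0.419, -0.003]
wrist_force: [-0.4, 0.6, -0.8]
grip_width: 0.397
```

```bash
python3 st.py .5247 .268 .038
```

```text
5.575 [0.5245 0.2691 0.0391] F [-0.4  0.6 -0.8] grip 0.3971251529988465
yaw 15.34841859184741 tiltfix [-0.09 -0.11  0.  ]
local [-0.0001  0.0011  0.0011]
```

Request:
{"method": "apply_moves", "body": {"moves": [[0,0,0,0,0,0,1],[0,0,0,0,0,0,1],[0,0,0,0,0,0,1],[0,0,0,0,0,0,1]]}}

```text
time_s: 6.08
ee_pos: [0.5245, 0.2691, 0.0391]
tool_rot: [-3.112, -0.419, -0.003]
wrist_force: [1.5, -0.1, -0.5]
grip_width: 0.32
```

```bash
python3 st.py .5247 .268 .038
```

```text
6.075 [0.5245 0.2691 0.0391] F [ 1.5 -0.1 -0.5] grip 0.319904364640892
yaw 15.346701131120284 tiltfix [-0.1  -0.11  0.  ]
local [-0.0001  0.0011  0.0011]
```

Closed on about 29.4 mm, so the nozzle is held. Lifting.

Request:
{"method": "apply_moves", "body": {"moves": [[0,0,0,0,0,-0.02,1],[0,0,0,0,0,-0.05,1],[0,0,0,0,0,-0.06,1],[0,0,0,0,0,-0.06,1],[0,0,0,0,0,-0.03,1],[0,0,0,0,0,0,1],[0,0,0,0,0,0,1]]}}

```text
time_s: 6.95
ee_pos: [0.5222, 0.269, 0.2707]
tool_rot: [-3.112, -0.424, -0.003]
wrist_force: [-0.6, -0.4, -1.8]
grip_width: 0.323
```

```bash
python3 st.py .5247 .268 .26;  python3 - <<'E'
from h import *
c=cal("side"); im=env.read_camera("side"); 
cv2.imwrite("pics/s2.png",cv2.resize(im[110:310,170:370],(600,600),interpolation=cv2.INTER_CUBIC))
E
```

```text
6.95 [0.5222 0.269  0.2707] F [-0.6 -0.4 -1.8] grip 0.32325846548215215
yaw 15.527875165909464 tiltfix [-0.06 -0.11  0.  ]
local [0.0021 0.0017 0.0107]
```

View pics/s2.png

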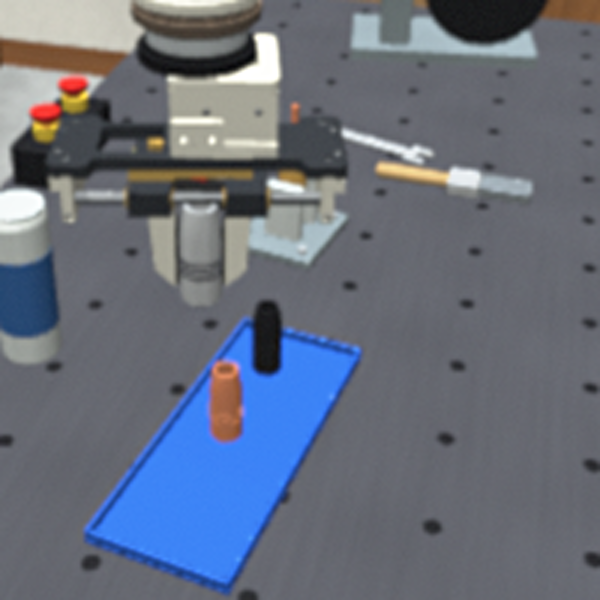

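The nozzle is held upright between the fingers, and the copper and black nozzles are undisturbed. I swing past the torch so the wrist camera sees it.

Request:
{"method": "apply_moves", "body": {"moves": [[0,0,5.5,-0.003,0.06,0,1],[0,0,5.5,-0.003,0.06,0,1],[0,0,5.5,-0.003,0.06,0,1],[0,0,5.5,-0.003,0.06,0,1],[0,0,5.5,-0.003,0.06,0,1],[0,0,5.5,-0.003,0.06,0,1],[0,0,5.5,-0.003,0.06,0,1],[0,0,5.5,-0.003,0.06,0,1],[0,0,5,-0.003,0.05,0,1],[0,0,0,0,0,0,1]]}}

```text
time_s: 8.25
ee_pos: [0.4254, -0.252, 0.2527]
tool_rot: [-2.99, 0.94, 0.042]
wrist_force: [-0.5, 1.2, -1.0]
grip_width: 0.323
```

```bash
python3 st.py .5545 -.193 .26
```

```text
8.25 [ 0.4254 -0.252   0.2527] F [-0.5  1.2 -1. ] grip 0.32333825337600824
yaw -34.91523222438742 tiltfix [0.08 1.6  0.  ]
local [ 0.0719 -0.1223 -0.0095]
```

Request:
{"method": "apply_moves", "body": {"moves": [[0,1.6,0,0.04,0.0,-0.03,1],[0,0,0,0.034,0.0,-0.02,1],[0,0,0,0,0,0,1],[0,0,0,0,0,0,1]]}}

```text
time_s: 8.75
ee_pos: [0.4858, -0.2905, 0.2959]
tool_rot: [-2.995, 0.933, 0.018]
wrist_force: [-0.7, 1.0, -1.4]
grip_width: 0.322
```

```bash
python3 st.py .5545 -.193 .26; python3 - <<'E'
from h import *
c=cal("wrist"); im=env.read_camera("wrist"); cv2.imwrite("pics/w3.png",im)
np.savez("w3.npz",K=c[0],k1=c[1],T=c[2])
a,b=proj(c,[.5545,-.193,.172]),proj(c,[.5545,-.193,.103]); print(a,b)
u,v=((a+b)/2).astype(int); u0,v0=max(u-40,0),max(v-30,0); print("crop origin",u0,v0,"x10")
cv2.imwrite("pics/c3.png",cv2.resize(im[v0:v0+60,u0:u0+80],None,fx=10,fy=10,interpolation=cv2.INTER_NEAREST))
E
```

```text
8.75 [ 0.4858 -0.2905  0.2959] F [-0.7  1.  -1.4] grip 0.32226993672862264
yaw -34.61285362257044 tiltfix [-0.04  0.72  0.  ]
local [ 0.0016 -0.1192  0.036 ]
[255.46335243  51.18295396] [255.60198944  62.60677225]
crop origin 215 26 x10
```

View pics/c3.png

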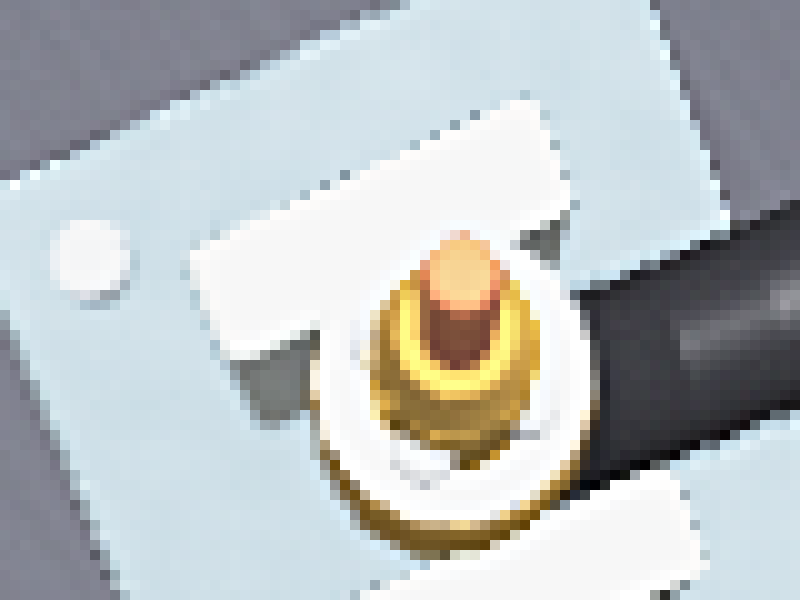

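Wrist crop: the contact tip's top disc is at about (260.6,52.5), against the predicted (255.5,51.2), and the seal ring is centred at about (260,63.4). I cast both.

```bash
python3 - <<'E'
from h import *
z=np.load("w3.npz"); c=(z["K"],float(z["k1"]),z["T"])
for u,v,h in((260.6,52.5,.172),(260.0,63.4,.108)):
    q=onz(c,u,v,h); print(q,local(q))
    # bias vs w2: TCP-relative nozzle reading then was local from w2
E
```

```text
[ 0.55759142 -0.19644563  0.172     ] [ 0.00710502 -0.11814055  0.12402973]
[ 0.55763284 -0.1969877   0.108     ] [ 0.0082262  -0.11767283  0.18802051]
```

Request:
{"method": "apply_moves", "body": {"moves": [[0,0.7,0,0.004,-0.055,0.0,1],[0,0,0,0.003,-0.055,0.0,1],[0,0,0,0,0,0.02,1],[0,0,0,0,0,0,1]]}}

```text
time_s: 9.3
ee_pos: [0.5515, -0.1992, 0.272]
tool_rot: [-3.0, 0.933, 0.01]
wrist_force: [-0.6, -0.0, -0.4]
grip_width: 0.324
```

```bash
python3 st.py .5581 -.196 .26
```

```text
9.3 [ 0.5515 -0.1992  0.272 ] F [-0.6 -0.  -0.4] grip 0.3243007398115872
yaw -34.54696734221702 tiltfix [0.1  0.36 0.  ]
local [ 0.0037 -0.0063  0.012 ]
```

Request:
{"method": "apply_moves", "body": {"moves": [[0.1,0.4,0,0.004,-0.007,0.0,1],[0,0,0,0,0,0.02,1],[0,0,0,0,0,0,1],[0,0,0,0,0,0,1]]}}

```text
time_s: 9.8
ee_pos: [0.5583, -0.1968, 0.2514]
tool_rot: [2.998, -0.936, 0.002]
wrist_force: [-0.2, -0.1, -1.7]
grip_width: 0.322
```

```bash
python3 st.py .5581 -.196 .22; python3 - <<'E'
from h import *
ims=[]
for n in("side","wrist"):
    im=env.read_camera(n); cv2.imwrite(f"pics/{n}4.png",im)
    c=cal(n); u,v=proj(c,[.5581,-.196,.19]).astype(int); print(n,u,v, proj(c,[.5576,-.1967,.172]), proj(c,[.5576,-.1967,.130]))
    u0=max(u-25,0);v0=max(v-37,0); ims.append(cv2.resize(im[v0:v0+74,u0:u0+50],(400,592),interpolation=cv2.INTER_NEAREST)); print(u0,v0)
cv2.imwrite("pics/c4.png",np.hstack(ims))
E
```

```text
9.8 [ 0.5583 -0.1968  0.2514] F [-0.2 -0.1 -1.7] grip 0.3220037637267128
yaw -34.67899036421404 tiltfix [ 0.03 -0.1   0.  ]
local [-0.0007 -0.0005  0.0314]
side 267 140 [267.5181481  144.97148272] [267.14491293 156.17757769]
242 103
wrist 251 203 [251.54762235 196.87435242] [251.62096319 182.98632637]
226 166
```

View pics/c4.png

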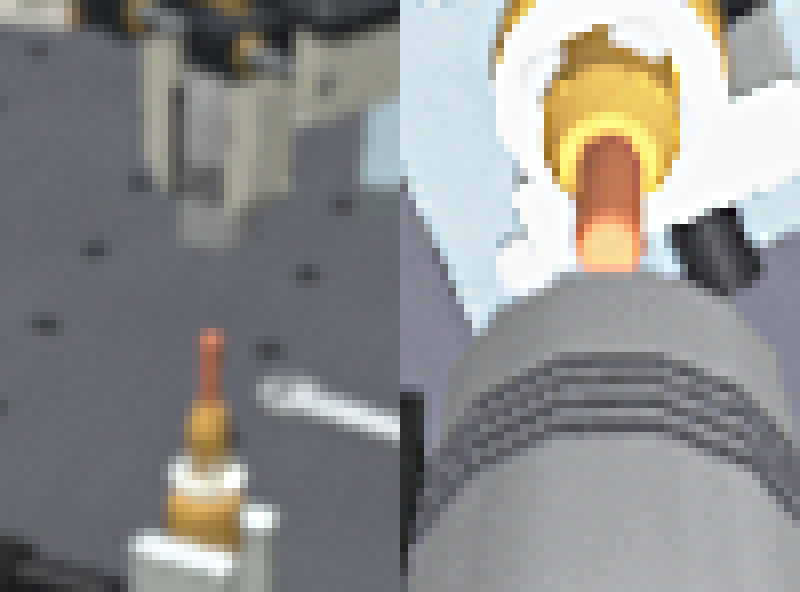

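The side crop shows the nozzle's bottom centred at x≈210 and the tip at x≈211. In the wrist crop the nozzle's rim is centred at x≈615 and the tip at x≈612, so they agree within 0.4 px. I check the tool-y offset from the near rim, seen at v≈199.8.

```bash
python3 - <<'E'
from h import *
s=env.state(); M=R.from_rotvec(s["tool_rot"]).as_matrix(); c=cal("wrist")
for oy in(-.002,-.001,0,.001,.002):
    for h in (.035,):
        p=np.array(s["ee_pos"])+M@[0,oy-.015,h]; print(oy,proj(c,p))
for t in(.1717,): print(proj(c,[.5576,-.1967,t]), onz(c,252,196.1,.172))
E
```

```text
-0.002 [252.34568357 194.01613081]
-0.001 [252.34585194 195.45431548]
0 [252.34602082 196.88808121]
0.001 [252.3461902  198.31743841]
0.002 [252.34636008 199.74239754]
[251.54823598 196.75795349] [ 0.55829531 -0.19635634  0.172     ]
```

Request:
{"method": "apply_moves", "body": {"moves": [[0,0,0,-0.0005,-0.0015,0.02,1],[0,0,0,0,0,0.03,1],[0,0,0,0,0,0.015,1],[0,0,0,0,0,0,1],[0,0,0,0,0,0,1]]}}

```text
time_s: 10.52
ee_pos: [0.5589, -0.1956, 0.1831]
tool_rot: [2.997, -0.937, 0.003]
wrist_force: [-0.0, -0.2, -1.1]
grip_width: 0.326
```

```bash
python3 st.py .5588 -.1954 .153
```

```text
10.525 [ 0.5589 -0.1956  0.1831] F [-0.  -0.2 -1.1] grip 0.326063154887943
yaw -34.72508722376449 tiltfix [ 0.03 -0.13  0.  ]
local [-0.0003 -0.0002  0.0301]
```

Bottom at about 148 mm, on target and with no contact. Down over the cone gently.

Request:
{"method": "apply_moves", "body": {"moves": [[0,0,0,0,0,0.01,1],[0,0,0,0,0,0.008,1],[0,0,0,0,0,0.005,1],[0,0,0,0,0,0.003,1],[0,0,0,0,0,0,1]]}}

```text
time_s: 11.15
ee_pos: [0.5593, -0.196, 0.1568]
tool_rot: [2.996, -0.937, 0.005]
wrist_force: [-1.0, -0.2, -0.7]
grip_width: 0.322
```

```bash
python3 st.py .5588 -.1954 .138
```

```text
11.15 [ 0.5593 -0.196   0.1568] F [-1.  -0.2 -0.7] grip 0.32161522620430494
yaw -34.736841266772124 tiltfix [ 0.05 -0.23  0.  ]
local [-0.0009 -0.0002  0.0188]
```

Request:
{"method": "apply_moves", "body": {"moves": [[0,-0.2,0,-0.0007,0,0.004,1],[0,0,0,0,0,0.003,1],[0,0,0,0,0,0.002,1]]}}

```text
time_s: 11.52
ee_pos: [0.5596, -0.1958, 0.1492]
tool_rot: [2.997, -0.938, 0.003]
wrist_force: [-4.8, 2.4, 13.7]
grip_width: 0.324
```

```bash
python3 st.py .5588 -.1954 .138
```

```text
11.525 [ 0.5596 -0.1958  0.1492] F [-4.8  2.4 13.7] grip 0.3235362005700016
yaw -34.752420461009656 tiltfix [ 0.06 -0.12  0.  ]
local [-0.0009  0.0001  0.0112]
```

Request:
{"method": "apply_moves", "body": {"moves": [[0,0,0,-0.001,0,0.002,1],[0,0,0,-0.0003,0,0.003,1]]}}

```text
time_s: 11.78
ee_pos: [0.5593, -0.1959, 0.1468]
tool_rot: [2.994, -0.938, 0.006]
wrist_force: [-2.9, 0.1, 7.8]
grip_width: 0.323
```

```bash
python3 st.py .5588 -.1954 .138
```

```text
11.775 [ 0.5593 -0.1959  0.1468] F [-2.9  0.1  7.8] grip 0.3233892262148467
yaw -34.772215150246176 tiltfix [ 0.14 -0.27  0.  ]
local [-0.0007 -0.0001  0.0088]
```

Request:
{"method": "apply_moves", "body": {"moves": [[0,-0.2,0,-0.0007,0,0.003,1]]}}

```text
time_s: 11.9
ee_pos: [0.559, -0.1958, 0.1446]
tool_rot: [2.995, -0.938, 0.002]
wrist_force: [-1.2, -0.4, 0.8]
grip_width: 0.32
```

Request:
{"method": "apply_moves", "body": {"moves": [[0,0,0,-0.0003,0,0.003,1]]}}

```text
time_s: 12.02
ee_pos: [0.5585, -0.1958, 0.1413]
tool_rot: [2.994, -0.938, 0.002]
wrist_force: [-1.5, -0.1, -1.2]
grip_width: 0.32
```

```bash
python3 st.py .5588 -.1954 .138
```

```text
12.025 [ 0.5585 -0.1958  0.1413] F [-1.5 -0.1 -1.2] grip 0.3200189166009707
yaw -34.79296451814437 tiltfix [ 0.19 -0.12  0.  ]
local [ 0.     -0.0005  0.0033]
```

The force rose to 13.7 N and dropped to -1.2 N, so it has clicked. Now I press on to the stop.

Request:
{"method": "apply_moves", "body": {"moves": [[0,0,0,0,0,0.003,1],[0,0,0,0,0,0.003,1]]}}

```text
time_s: 12.28
ee_pos: [0.559, -0.1958, 0.1374]
tool_rot: [2.993, -0.938, 0.002]
wrist_force: [-11.2, 1.8, 31.2]
grip_width: 0.326
```

Request:
{"method": "apply_moves", "body": {"moves": [[0,0,0,0,0,0.003,1]]}}

```text
time_s: 12.4
ee_pos: [0.5591, -0.1958, 0.1374]
tool_rot: [2.991, -0.938, 0.002]
wrist_force: [-12.3, 2.0, 31.6]
grip_width: 0.322
```

Request:
{"method": "apply_moves", "body": {"moves": [[0,0,0,0,0,0.003,1]]}}

```text
time_s: 12.52
ee_pos: [0.5591, -0.1957, 0.1374]
tool_rot: [2.989, -0.937, 0.002]
wrist_force: [-12.2, 1.1, 28.7]
grip_width: 0.318
```

```bash
python3 st.py .5588 -.1954 .138
```

```text
12.525 [ 0.5591 -0.1957  0.1374] F [-12.2   1.1  28.7] grip 0.31756218687425103
yaw -34.820820025872074 tiltfix [ 0.45 -0.22  0.  ]
local [-0.0004 -0.0001 -0.0006]
```

Request:
{"method": "apply_moves", "body": {"moves": [[0.4,-0.2,0,-0.0008,0.0005,0.003,1],[0,0,0,-0.0004,0.0003,0.003,1],[0,0,0,0,0,0.003,1]]}}

```text
time_s: 12.9
ee_pos: [0.559, -0.1958, 0.1375]
tool_rot: [2.992, -0.938, 0.005]
wrist_force: [-11.0, 2.1, 24.9]
grip_width: 0.322
```

```bash
python3 st.py .5588 -.1954 .138;  python3 - <<'E'
from h import *
ims=[]
for n,p,w in(("side",[.558,-.1966,.12],20),("wrist",[.558,-.1966,.11],40)):
    im=env.read_camera(n); c=cal(n); u,v=proj(c,p).astype(int)
    hh=int(w*1.5); u0=max(u-w,0);v0=max(v-hh,0); ims.append(cv2.resize(im[v0:v0+2*hh,u0:u0+2*w],(400,600),interpolation=cv2.INTER_NEAREST)); print(n,u0,v0,400/(2*w),[proj(c,[.558,-.1966,z]).round(1).tolist() for z in(.178,.103,.098)])
cv2.imwrite("pics/c5.png",np.hstack(ims))
E
python3 st.py
```

```text
12.9 [ 0.559  -0.1958  0.1375] F [-11.    2.1  24.9] grip 0.3221367031067139
yaw -34.817163424840984 tiltfix [ 0.27 -0.28  0.  ]
local [-0.0004 -0.0002 -0.0005]
side 246 128 10.0 [[267.4, 143.3], [266.8, 163.2], [266.8, 164.4]]
wrist 211 163 5.0 [[252.0, 291.7], [251.6, 219.6], [251.6, 216.6]]
13.0 [ 0.5589 -0.1958  0.1375] F [-11.6   1.3  25.5] grip 0.3242911582770381
yaw -34.809131440762236 tiltfix [ 0.28 -0.28  0.  ]
```

View pics/c5.png

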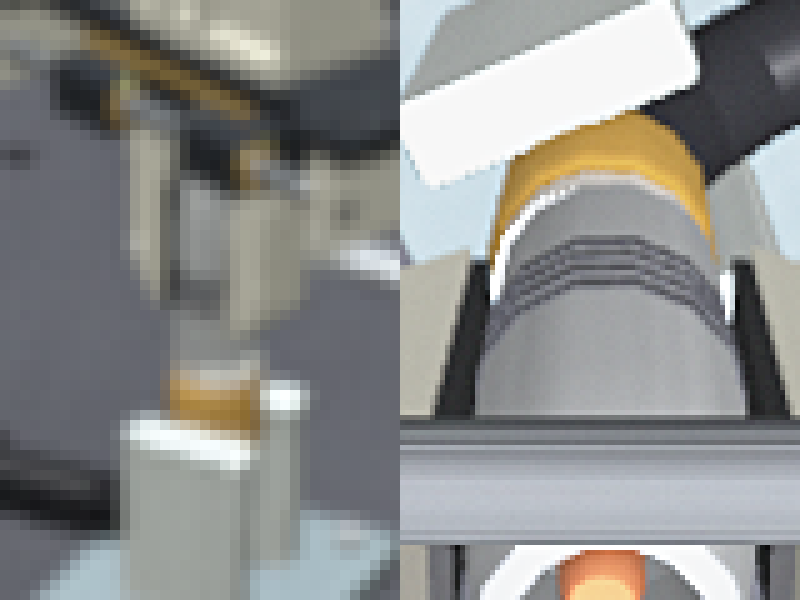

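The wrist crop shows the nozzle's rim right on the seal, with only a thin white strip (about 2.5 px) left, wider on the left. That matches the -11 N side load. I ease the side load while continuing to press.

Request:
{"method": "apply_moves", "body": {"moves": [[0.2,-0.3,0,-0.002,0.001,0.003,1],[0,0,0,-0.002,0.001,0.003,1],[0,0,0,-0.002,0.001,0.003,1]], "grip_force": 60}}

```text
time_s: 13.38
ee_pos: [0.5583, -0.1958, 0.1377]
tool_rot: [2.994, -0.938, 0.02]
wrist_force: [-4.6, 1.1, 18.9]
grip_width: 0.323
```

```bash
python3 st.py .5588 -.1954 .138; python3 - <<'E'
from h import *
s=env.state(); c=cal("wrist"); M=R.from_rotvec(s["tool_rot"]).as_matrix(); y=M[:,1]
for z in(.103,.105): print(z,proj(c,np.array([.558,-.1966,z])-.0147*y))
print("collar top",proj(c,np.array([.558,-.1966,.098])-.0165*y))
E
```

```text
13.375 [ 0.5583 -0.1958  0.1377] F [-4.6  1.1 18.9] grip 0.3225065440100808
yaw -34.803860966756666 tiltfix [-0.01 -0.76  0.  ]
local [ 0.0002 -0.0006 -0.0003]
0.103 [251.9745137  198.70377188]
0.105 [252.00918129 199.70493139]
collar top [251.88970819 193.77135192]
```

Request:
{"method": "apply_moves", "body": {"moves": [[0,-0.8,0,-0.0005,0.0005,0.004,1],[0,-0.3,0,-0.0005,0.0005,0.004,1],[0,0,0,-0.0005,0,0.004,1]]}}

```text
time_s: 13.75
ee_pos: [0.5592, -0.1959, 0.1373]
tool_rot: [2.994, -0.938, -0.001]
wrist_force: [-12.8, 2.2, 32.4]
grip_width: 0.322
```

```bash
python3 st.py .5588 -.1954 .138
```

```text
13.75 [ 0.5592 -0.1959  0.1373] F [-12.8   2.2  32.4] grip 0.32167290745921145
yaw -34.79223270668112 tiltfix [ 0.22 -0.03  0.  ]
local [-0.0006 -0.0001 -0.0007]
```

Request:
{"method": "apply_moves", "body": {"moves": [[0.1,0,0,-0.0015,0.0007,0.0037,1],[0,0,0,-0.0015,0.0007,0.0037,1]]}}

```text
time_s: 14.0
ee_pos: [0.5587, -0.1958, 0.1375]
tool_rot: [2.992, -0.938, 0.01]
wrist_force: [-8.7, 0.1, 25.5]
grip_width: 0.323
```

```bash
python3 st.py; python3 - <<'E'
from h import *
for _ in range(8): env.read_camera("side")
im=env.read_camera("top"); d=np.abs(im.astype(int)-cv2.imread("pics/top0.png")).max(2)
print("changed px near copper/black:",(d[195:218,212:252]>60).sum())
E
python3 st.py
```

```text
14.0 [ 0.5587 -0.1958  0.1375] F [-8.7  0.1 25.5] grip 0.32255122659673524
yaw -34.79119436178648 tiltfix [ 0.2  -0.44  0.  ]
changed px near copper/black: 0
14.45 [ 0.5587 -0.1958  0.1375] F [-7.6  1.5 26.3] grip 0.3255000653306256
yaw -34.789283929782485 tiltfix [ 0.2  -0.43  0.  ]
```

The push is stable at about 26 N against a rigid stop, so I hand in.

```bash
python3 -c "
from workcell import env
print(env.sign_off())"
```

```text
the job is handed in; nothing more can be done
None
```

I pushed the nickel nozzle onto the torch and handed the job in at about 14.5 s, with the gripper still holding it pressed down.

- **Click:** the push rose to about 13.7 N at the steel balls, slightly above the expected 6 to 12 N. It then fell to about -1 N, which is the click.
- **Fully home:** pressing on met a rigid stop. The nozzle's lower end works out at about 102.5 mm (103 mm is home), and the height changed only 0.4 mm between 19 and 32 N of push.
- **Hold:** the push was steady at about 26 N over the last 0.45 s before handing in. Grip was set to 60 N and the opening was unchanged.
- **Other things:** comparing top views before and after shows no change around the copper and black nozzles. I did not check the rest of the table that way.

Two checks were less clear. About 8 N of side load remained at the end. The last camera view agreed with the seal being squeezed, but can't tell its height closer than about 2 mm. The evidence for "fully down" is therefore mainly the force and the tool height.

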